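# Turn the last desk-cleaning flag over to its tick side

### The arm

A 6-joint arm with a two-finger parallel gripper is mounted at the origin on the work surface. World frame = base frame: x ahead of the robot, y to its left, z up, the work surface at z = 0. Lengths are in mm, angles in rad, forces in N, time in s.
With the tool pointing down it reaches from about 250 to 850 mm from the base axis. Payload 12.5 kg.
Tool frame: the origin (TCP) lies between the finger pads; the fingertips stand 19 mm ahead of it and the grasp point (between the pads) is the TCP; y points along the fingers, z is the direction in which the jaws open and shut, and the axes are right-handed (so a half turn about y gives the same grasp; the last joint's range is limited). The gripper opens to 93 mm and grips with 3 to 60 N. Pads are 15 mm wide; open, the fingers measure 128 mm over their backs; the gripper's body (75 mm by 188 mm) begins 65 mm behind the grasp point.
Start: joints at [-1.372, 0.351, 1.652, -0, 1.139, -0.085], TCP at [154.023, -527.979, 237.633] pointing down, gripper open.
Joint ranges: [-2.75, 2.75], [-0.79, 2.1], [0.01, 2.65], [-1.57, 4.71], [0.07, 3.14], [-2.87, 2.87]. Speed limits (rad/s): [2.22, 2.22, 2.79, 3.14, 3.14, 3.14].

### API

Orientations are given as a unit quaternion [x, y, z, w].
In Python, from station import sense, get_image, get_calibration, hand_in gives the robot as it stands. The module is installed in compiled form; this text tells all that it offers.
- The arm moves only by the tool carry_out, never from a script. Its argument "steps" is a list of rows, each a list of 3 entries, a list of its own where there are three numbers: the shift along the tool's x, y, z in m, then the turn about the tool's y in rad, then the opening, from -1 (shut) to 1 (fully open), so that 0 is half open. In form: [[[tx, ty, tz], turn, fingers], ...]. A call has 1 to 8 rows; each row is the pose to reach, as a shift and turn from the pose measured when the call began, along the tool's axes at that moment; what a row does not reach only later rows make up. A row lasts 1/10 s, in which the tool goes at most 50 mm and 8.59 degrees, less where a joint would pass 70% of its speed; a pose out of reach is approached as far as the arm can. A call with a gripper value outside its range is refused whole. The fingers move at their own pace and stop on an object; "newtons" is the grip in N (left out, the last holds). Time passes only in rows, so rows that repeat a pose let the fingers close. It gives the time, the measured TCP pose, the force and the opening at its end, in the units of the state.
- sense(): the state, without advancing time (a new reading comes with each control period).
- get_image(name): name is "side" or "top" or "wrist"; returns (picture, depth): 420x560x3 uint8, red, green, blue; 420x560 float32, mm along the optical axis (not along the pixel's ray), 0 where there is no reading.
- get_calibration(name): a dict with "fx", "fy", "cx", "cy" (pixels), "xyz" and "attitude" of the camera in the world. Camera axes: x right, y up, looking along -z (the intrinsics and any distortion apply to the point x, -y, -z); pixel columns grow to the right and rows downward; lengths in mm; the calibration is good to about 2 mm. A picture is of the moment at which its call begins: read the wrist's pose just before it. get_calibration takes no time and is no camera call; for the wrist camera it gives the pose at the moment of the call.
- hand_in(): hands the job in, once; it reports no verdict.
The state is a dict: "clock": time; "joint_pos": joint angles; "qd": joint speeds; "tau": joint torques, N m; "tcp_pos": TCP position; "tcp_rot": TCP orientation; "force": force on the tool from outside, world axes, zero at the start; "torque": the same for the moment, N m; "opening": finger opening in mm.
Only numpy, scipy, OpenCV 4.12 (cv2) and the standard library are available. Lean on these libraries where they do the work, as an engineer would, in place of code of your own. Each camera call takes 0.05 s, during which the arm holds its last target.

### The job

The last desk has been wiped down, so its flag on the cleaning-status stand has to be turned: of the three flip flags one still lies on the near side, towards the robot, showing the bar. With a fingertip, push its thumb tab up from underneath and swing the flag right over its pivot until it lies flat on the far side showing the tick, like the other two. A light touch is enough: don't pinch or force it, and leave the other flags and the loose things on the desk where they are.

Things in the scene. Friction and masses are not known exactly. Their poses are not given: they have to be found in the camera images.
- stand: desk-cleaning status stand, fixed to the desk: grey steel tray 160 mm deep (x) by 334 mm long (y), top 12 mm above the desk, end flanges to 22 mm, with three equal flip-flag brackets side by side, 104 mm apart. Origin: on the desk under the tray's centre; x points to the far side (away from the robot). Turned up to 17 degrees from the robot's straight ahead
- unit_a: steel bracket of flag a: foot 110 x 98 x 4 mm fixed on the tray, two upright cheeks 96 mm apart, 76 mm tall, rubber-tipped rest posts under the flag 46 mm before and behind the pivot. Origin: centre of the foot's underside, 12 mm above the desk. x towards the far side, square to the pivot pin; y along the pin; z up
- pivot_a (a point): pivot of flag a at mid width, 75 mm above the desk; axes as its bracket (x towards the far side, y along the pin, z up). The flag turning about it is a black-coated aluminium plate 4 mm thick, 78 mm wide, 75 mm long from the pivot; white panels on both faces, a black bar on one, a black tick on the other
- flag_a (a joint): hinge angle of flag a, rad: 0 = flat on the near side, bar face up; pi/2 = upright; 3.14 = flat on the far side, tick face up; stops at both ends. Slightly stiff, damped hinge: the flag stays where it is left within about 20 degrees of upright; beyond some 40 degrees from upright it sinks gently onto its buffers by itself. Pushing it takes about 0.5 N at the tab
- tab_a (a point): middle of the free end of flag a's thumb tab, mid thickness, 100 mm from the pivot. The tab is 4 mm thick, 30 mm wide, round-ended, and stands out 25 mm from the middle of the plate's free edge. Axes turn with the flag (x from tab to pivot, y along the pin). Lying flat, the tab overhangs the tray by 20 mm, its underside 73 mm above the desk, free room beneath
- unit_b: steel bracket of flag b: foot 110 x 98 x 4 mm fixed on the tray, two upright cheeks 96 mm apart, 76 mm tall, rubber-tipped rest posts under the flag 46 mm before and behind the pivot. Origin: centre of the foot's underside, 12 mm above the desk. x towards the far side, square to the pivot pin; y along the pin; z up
- pivot_b (a point): pivot of flag b at mid width, 75 mm above the desk; axes as its bracket (x towards the far side, y along the pin, z up). The flag turning about it is a black-coated aluminium plate 4 mm thick, 78 mm wide, 75 mm long from the pivot; white panels on both faces, a black bar on one, a black tick on the other
- flag_b (a joint): hinge angle of flag b, rad: 0 = flat on the near side, bar face up; pi/2 = upright; 3.14 = flat on the far side, tick face up; stops at both ends. Slightly stiff, damped hinge: the flag stays where it is left within about 20 degrees of upright; beyond some 40 degrees from upright it sinks gently onto its buffers by itself. Pushing it takes about 0.5 N at the tab
- tab_b (a point): middle of the free end of flag b's thumb tab, mid thickness, 100 mm from the pivot. The tab is 4 mm thick, 30 mm wide, round-ended, and stands out 25 mm from the middle of the plate's free edge. Axes turn with the flag (x from tab to pivot, y along the pin). Lying flat, the tab overhangs the tray by 20 mm, its underside 73 mm above the desk, free room beneath
- unit_c: steel bracket of flag c: foot 110 x 98 x 4 mm fixed on the tray, two upright cheeks 96 mm apart, 76 mm tall, rubber-tipped rest posts under the flag 46 mm before and behind the pivot. Origin: centre of the foot's underside, 12 mm above the desk. x towards the far side, square to the pivot pin; y along the pin; z up
- pivot_c (a point): pivot of flag c at mid width, 75 mm above the desk; axes as its bracket (x towards the far side, y along the pin, z up). The flag turning about it is a black-coated aluminium plate 4 mm thick, 78 mm wide, 75 mm long from the pivot; white panels on both faces, a black bar on one, a black tick on the other
- flag_c (a joint): hinge angle of flag c, rad: 0 = flat on the near side, bar face up; pi/2 = upright; 3.14 = flat on the far side, tick face up; stops at both ends. Slightly stiff, damped hinge: the flag stays where it is left within about 20 degrees of upright; beyond some 40 degrees from upright it sinks gently onto its buffers by itself. Pushing it takes about 0.5 N at the tab
- tab_c (a point): middle of the free end of flag c's thumb tab, mid thickness, 100 mm from the pivot. The tab is 4 mm thick, 30 mm wide, round-ended, and stands out 25 mm from the middle of the plate's free edge. Axes turn with the flag (x from tab to pivot, y along the pin). Lying flat, the tab overhangs the tray by 20 mm, its underside 73 mm above the desk, free room beneath
- spray: white trigger spray bottle with grey head, 72 mm diameter, 201 mm tall, beside the stand's right end; loose, to be left alone. Origin: centre of its underside
- wipes: white tub of wipes with grey lid, 86 mm diameter, 161 mm tall, beside the stand's left end; loose, to be left alone. Origin: centre of its underside
- marker: marker pen lying in front of the stand, 127 mm long, 18 mm thick; loose, to be left alone. Origin: centre of its underside
- notes: pad of sticky notes in front of the stand, 76 x 76 x 17 mm; loose, to be left alone. Origin: centre of its underside
- stapler: black stapler behind the stand, 140 x 36 x 55 mm; loose, to be left alone. Origin: centre of its underside
- mug: white mug, 82 mm diameter, 95 mm tall; loose, to be left alone. Origin: centre of its underside
- mouse: black computer mouse, 110 x 62 x 27 mm; loose, to be left alone. Origin: centre of its underside
- tape: grey desk tape dispenser, 150 x 55 x 84 mm; loose, to be left alone. Origin: centre of its underside

How it is judged (in metres and radians):
On the way:
1. a finger is touching the flag as it comes up off its near rest (between about 35 and 145 degrees) (value of joint flag_a between 0.6 and 2.55 rad and contact force between the fingers and unit_a above 0.05 N).
At the end, for the whole second after the job is handed in: All three flags lie at rest on the far side, tick up, each within 8 degrees of flat; the flag was pushed over by a finger (value of joint each of flag_a, flag_b, flag_c above 3 rad and velocity of joint flag_a between -0.1 and 0.1 rad/s); the robot touches nothing.
It fails at once if the flag or its bracket is pinched or forced (more than 25 N from the fingers) (contact force between the fingers and unit_a above 25 N or contact force between the fingers and unit_b above 25 N or contact force between the fingers and unit_c above 25 N).
It fails at once if a flag that was already turned is lifted off its far rest (value of joint any of flag_b, flag_c below 2.8 rad).
It fails at once if something loose on the desk is shifted more than 25 mm or knocked over (distance of any of spray, wipes, marker, notes, stapler, mug, mouse, tape from where it was at the start of the episode above 0.025 m or angle between any of spray, wipes, marker, notes, stapler, mug, mouse, tape's own z axis and vertical above 0.5 rad).
It also fails if it takes over 45 s, if anything falls off the work surface, if the arm or the gripper's body presses on something with over 40 N, if the wrist force passes 120 N, or if a joint passes its speed limit or range.

## Working session

There is one attempt and no reset: what is moved stays moved. The work goes in short steps, Python scripts to look and compute and a tool call to move; the robot and the scene stay as the last step left them, time stands still between calls to the robot, and variables do not carry over. Pictures are saved under pics/ and viewed, and the job is handed in when it is done.

Besides the shell and the picture viewer there is one more tool, called after "Call:" as a command line: name --argument value ..., lists and objects as JSON in quotes. carry_out: Moves the arm, as the interface text tells. Its arguments: {"type":"object","properties":{"steps":{"type":"array","items":{"type":"array"}},"newtons":{"type":"number"}},"required":["steps"]}

```bash
mkdir -p pics; cat > h.py <<'E'
import numpy as np, cv2
from station import *
from scipy.spatial.transform import Rotation as R
np.set_printoptions(precision=3,suppress=True)
def grab(n,tag):
    c=get_calibration(n); p,d=get_image(n)
    cv2.imwrite(f'pics/{tag}.png',p[:,:,::-1]); np.savez(f'pics/{tag}.npz',p=p,d=d,**{k:np.array(c[k]) for k in ('fx','fy','cx','cy','xyz','attitude')})
def world(tag,u,v,z=None):
    f=np.load(f'pics/{tag}.npz'); 
    ray=np.array([(u-f['cx'])/f['fx'],-(v-f['cy'])/f['fy'],-1.])
    A=f['attitude']; A=R.from_quat(A).as_matrix() if A.size==4 else A
    w=A@ray
    if z is not None: return f['xyz']+w*(z-f['xyz'][2])/w[2]
    return f['xyz']+w*f['d'][int(v),int(u)]
E
python3 - <<'E'
from h import *
print(sense()); print(get_calibration('top'),get_calibration('side'))
for n in('top','side'): grab(n,n+'0')
E
```

```text
{'clock': 0.0, 'joint_pos': array([-1.372,  0.351,  1.652, -0.   ,  1.139, -0.085]), 'qd': array([ 0.001,  0.   , -0.001, -0.001,  0.   ,  0.   ]), 'tau': array([  0.003, -49.732, -28.525,   0.07 ,   0.026,  -0.   ]), 'tcp_pos': array([ 153.947, -527.676,  237.111]), 'tcp_rot': array([-0.1,  0.7, -0.7,  0.1]), 'force': array([-0.366,  0.426,  0.362]), 'torque': array([ 0.004, -0.005,  0.027]), 'opening': 92.81400440977619}
{'fx': 443.37330549337815, 'fy': 443.37330549337815, 'cx': 277.25710010685367, 'cy': 206.49116387970693, 'xyz': array([ 398.998,  -10.753, 1275.751]), 'attitude': array([-0.04 ,  0.035,  0.714, -0.698])} {'fx': 433.36726432321103, 'fy': 433.36726432321103, 'cx': 282.3559630197021, 'cy': 212.45095787272143, 'xyz': array([ 426.459, 1044.133,  961.367]), 'attitude': array([-0.014,  0.423,  0.906, -0.036])}
```

View pics/top0.png

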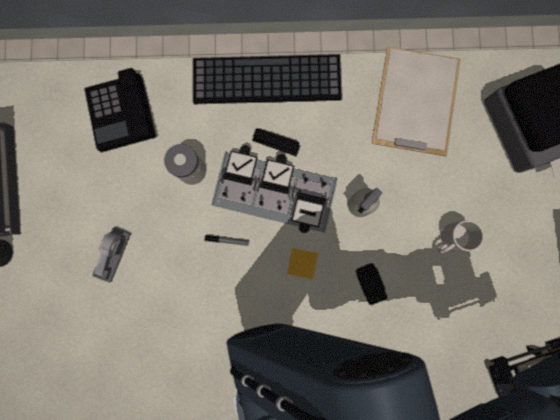

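View pics/side0.png

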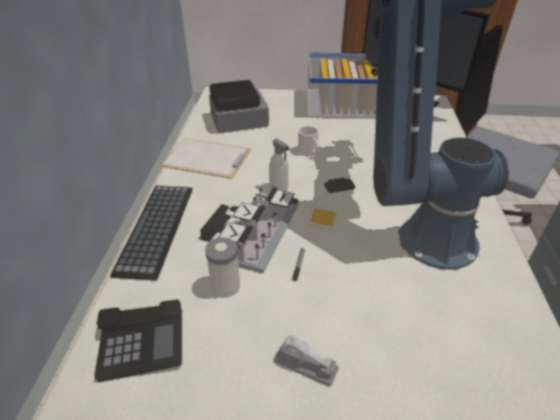

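The top view shows the stand around (275,190). The rightmost flag, near (310,207), lies near-side with the bar up and its tab at about (304,227). I'll enlarge it.

```bash
python3 - <<'E'
from h import *
p=cv2.imread('pics/top0.png'); c=p[120:270,190:390]; cv2.imwrite('pics/top0c.png',cv2.resize(c,None,fx=4,fy=4,interpolation=cv2.INTER_CUBIC))
E
```

```text
(no output)
```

View pics/top0c.png

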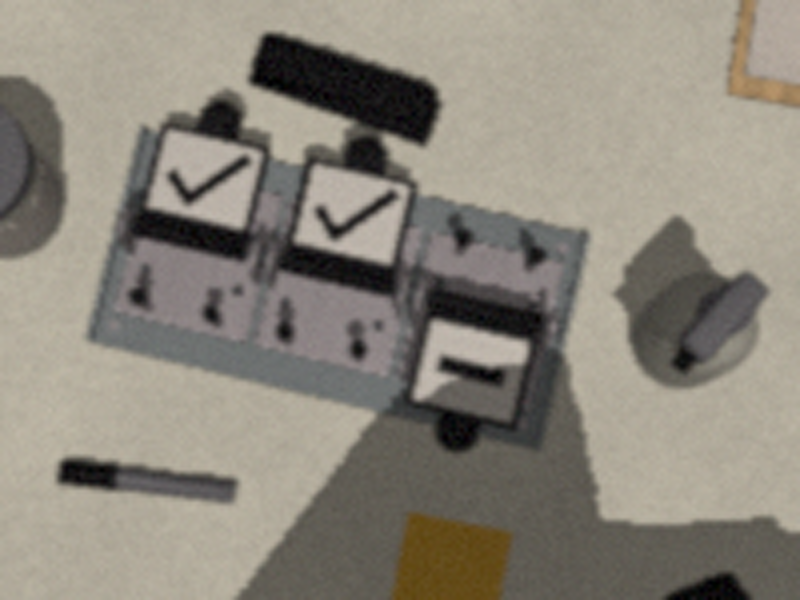

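```bash
python3 - <<'E'
from h import *
s=sense(); Rm=R.from_quat(s['tcp_rot']).as_matrix(); print(Rm)
grab('wrist','w0'); print(get_calibration('wrist'))
q=lambda u,v:(190+(u+.5)/4-.5,120+(v+.5)/4-.5)
P={k:world('top0',*q(*uv),z=z) for k,uv,z in [('tab',(456,451),75),('nl',(411,403),77),('nr',(518,429),77),('fl',(430,287),79),('fr',(548,318),79),
 ('trayNL',(92,340),12),('trayNR',(540,446),12),('trayFL',(145,128),22),('trayFR',(586,232),22),('notes',(455,520),17),('marker',(235,490),9),('spray',(690,370),100)]}
for k in P: print(k,P[k])
for k,uv in [('tab',(456,445)),('plate',(440,390)),('tray',(250,345)),('desk',(300,450)),('bcheek',(410,300))]: print(k,world('top0',*q(*uv)))
a=P['nl']-P['nr'];print(np.linalg.norm(a),np.degrees(np.arctan2(-a[0],a[1])) , np.linalg.norm(P['trayNL']-P['trayNR']))
a=P['trayNL']-P['trayNR'];print(np.degrees(np.arctan2(-a[0],a[1])))
p=cv2.imread('pics/top0.png'); c=p[320:420,430:560]; cv2.imwrite('pics/gr.png',cv2.resize(c,None,fx=5,fy=5))
E
```

```text
[[-0.96  -0.     0.28 ]
 [-0.28   0.001 -0.96 ]
 [-0.    -1.    -0.001]]
{'fx': 330.74895909666185, 'fy': 330.74895909666185, 'cx': 273.39459828904285, 'cy': 211.00128691476567, 'xyz': array([ 229.942, -507.064,  385.462]), 'attitude': array([-0.114,  0.086, -0.593,  0.792])}
tab [453.882 -73.853  75.   ]
nl [486.976 -44.238  77.   ]
nr [ 467.671 -116.057   77.   ]
fl [565.646 -59.204  79.   ]
fr [ 542.484 -138.71    79.   ]
trayNL [542.42 181.58  12.  ]
trayNR [ 458.927 -137.014   12.   ]
trayFL [694.157 140.649  22.   ]
trayFR [ 610.582 -174.086   22.   ]
notes [407.875 -74.777  17.   ]
marker [432.796  80.858   9.   ]
spray [ 502.914 -229.549  100.   ]
tab [458.03  -74.07   73.107]
plate [495.329 -64.108  77.151]
tray [535.829  68.053  14.672]
desk [460.745  34.371  -2.248]
bcheek [556.795 -45.304  80.931]
74.36880558892754 -15.044739063759506 329.3528799122297
-14.68507346703275
```

View pics/w0.png

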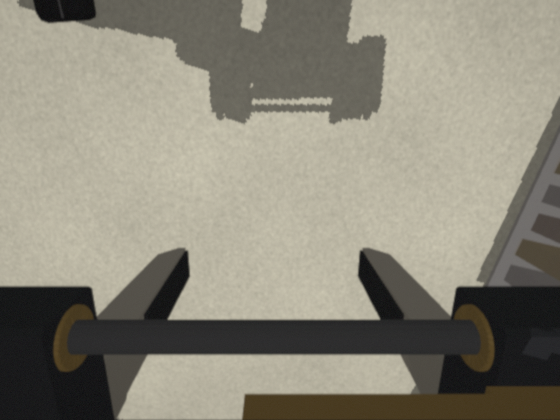

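View pics/gr.png

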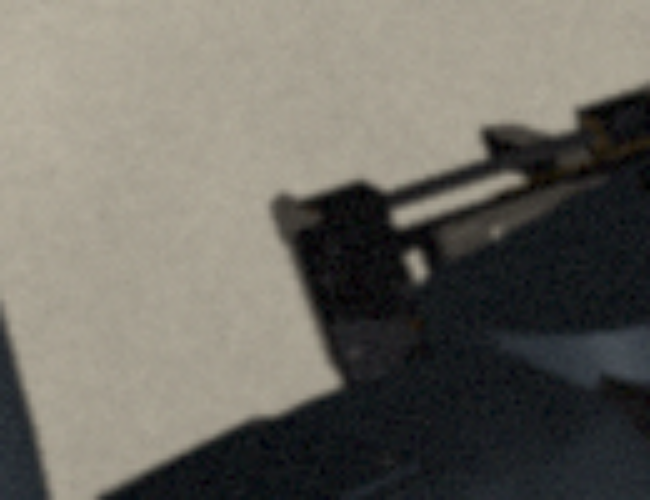

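The right-hand flag is the one to turn. Its tab end is at about (454, -74, 75) and its pivot at about (550.5, -99). The stand is yawed about -14.7°, and the plate edge, tray corners and depth readings agree to within 2 mm. I'll approach with the jaws shut and the jaw axis along the stand's x, which keeps the gripper body away from the spray bottle.

Call:
carry_out --steps '[[[-0.033,0,-0.035],-0.13,-1],[[-0.066,0,-0.07],-0.26,-1],[[-0.1,0,-0.104],-0.39,-1],[[-0.133,0,-0.139],-0.52,-1],[[-0.166,0,-0.173],-0.65,-1],[[-0.2,0,-0.208],-0.78,-1],[[-0.233,0,-0.243],-0.91,-1],[[-0.266,0,-0.277],-1.03,-1]]' --newtons 5

```text
clock: 0.95
tcp_pos: [332.1, -185.5, 237.6]
tcp_rot: [-0.433, 0.559, -0.559, 0.433]
force: [2.4, -1.2, -0.4]
opening: 33.6
```

```bash
cat >> h.py <<'E'
TAB=np.array([453.9,-73.9,75.]); yw=np.radians(-14.7); SX=np.array([np.cos(yw),np.sin(yw),0]); SY=np.array([-np.sin(yw),np.cos(yw),0])
def rep():
    s=sense(); T=R.from_quat(s['tcp_rot']).as_matrix(); d=s['tcp_pos']-TAB
    print('t',s['clock'],'tcp',s['tcp_pos'],'F',s['force'],'open',s['opening'],'qd',abs(s['qd']).max())
    print('stand rel tab: x %.1f y %.1f z %.1f'%(d@SX,d@SY,d[2]),'Fsx %.2f Fsy %.2f'%(s['force']@SX,s['force']@SY),'zyaw %.2f'%np.degrees(np.arctan2(T[1,2],T[0,2])))
    return s,T
def shift(goal_stand):  # mm rel tab in stand axes -> tool shift m
    s,T=rep(); g=TAB+goal_stand[0]*SX+goal_stand[1]*SY+np.array([0,0,goal_stand[2]])
    print('tool shift',T.T@(g-s['tcp_pos'])/1000)
E
python3 - <<'E'
from h import *
shift((-57.5,0,162))
shift((-57.5,0,4))
print(sense()['joint_pos'])
E
```

```text
t 0.95 tcp [ 332.134 -185.503  237.604] F [ 2.389 -1.204 -0.426] open 33.59559297466004 qd 1.223066809104056
stand rel tab: x -89.5 y -138.8 z 162.6 Fsx 2.62 Fsy -0.56 zyaw -14.44
tool shift [-0.139  0.001  0.033]
t 0.95 tcp [ 332.134 -185.503  237.604] F [ 2.389 -1.204 -0.426] open 33.59559297466004 qd 1.223066809104056
stand rel tab: x -89.5 y -138.8 z 162.6 Fsx 2.62 Fsy -0.56 zyaw -14.44
tool shift [-0.139  0.159  0.033]
[-0.632  0.032  2.05   0.001  1.06  -0.381]
```

Call:
carry_out --steps '[[[-0.045,0.001,0.011],0,-1],[[-0.09,0.001,0.022],0,-1],[[-0.139,0.001,0.033],0,-1],[[-0.139,0.04,0.033],0,-1],[[-0.139,0.08,0.033],0,-1],[[-0.139,0.12,0.033],0,-1],[[-0.139,0.159,0.033],0,-1],[[-0.139,0.159,0.033],0,-1]]'

```text
clock: 1.75
tcp_pos: [396.2, -58.3, 75.4]
tcp_rot: [-0.435, 0.561, -0.556, 0.432]
force: [-0.1, -0.9, 0.7]
opening: 0.4
```

```bash
python3 - <<'E'
from h import *
for n in('top','side','wrist'): grab(n,n+'1')
rep()
p=cv2.imread('pics/top1.png'); c=p[140:290,200:400]; cv2.imwrite('pics/top1c.png',cv2.resize(c,None,fx=4,fy=4,interpolation=cv2.INTER_CUBIC))
p=cv2.imread('pics/side1.png'); c=p[130:280,200:400]; cv2.imwrite('pics/side1c.png',cv2.resize(c,None,fx=4,fy=4,interpolation=cv2.INTER_CUBIC))
E
```

```text
t 1.9 tcp [399.501 -59.242  80.045] F [0.114 0.476 0.474] open 0.12465207226163619 qd 0.02455780581825974
stand rel tab: x -56.3 y 0.4 z 5.0 Fsx -0.01 Fsy 0.49 zyaw -14.45
```

View pics/wrist1.png

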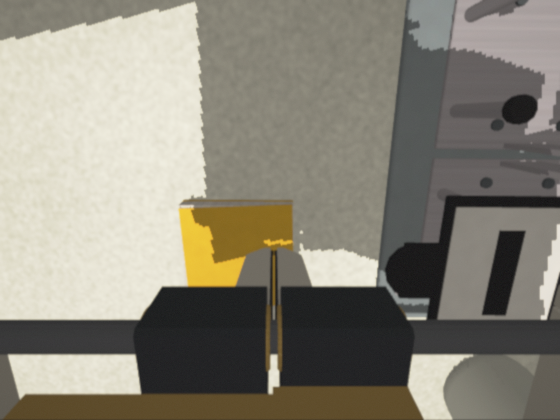

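View pics/side1c.png

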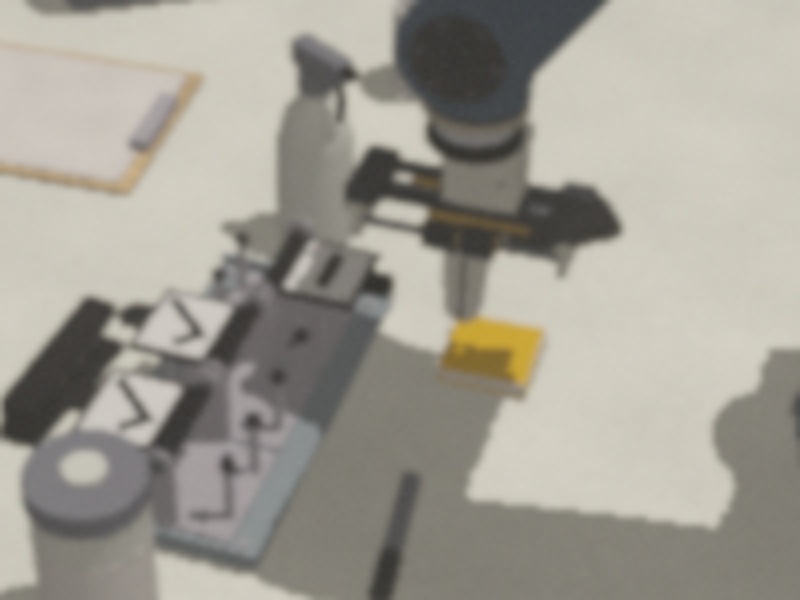

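The fingers taper along their backs, so pushing with a back would press the tab downward. The flat 15 mm side face is the better one to use, with the jaw axis along the pin. First I'll check the clearance to the spray bottle.

```bash
python3 - <<'E'
from h import *
f=np.load('pics/top0.npz'); PV=TAB+100*SX
pts=[world('top0',u,v) for u in range(325,400) for v in range(165,225) if f['d'][v,u]>0]
pts=np.array(pts); k=pts[:,2]>60; d=pts[k]-PV; a=np.c_[d@SX,d@SY,pts[k][:,2]]
a=a[a[:,1]<-60]
for lo in (60,90,120,150,180): 
    m=(a[:,2]>lo)&(a[:,2]<lo+30)
    if m.any(): print(lo,m.sum(),a[m].min(0),a[m].max(0))
# wrist1 finger geometry via depth
f=np.load('pics/wrist1.npz')
for uv in [(245,265),(300,265),(312,283),(238,283),(274,252),(260,252),(286,252)]: print(uv,(world('wrist1',*uv)-TAB)@np.c_[SX,SY,[0,0,1]])
E
```

```text
60 53 [ -16.575 -158.06    60.067] [  31.637 -106.169   89.096]
90 117 [ -16.084 -174.464   90.41 ] [  53.171 -106.037  119.813]
120 207 [ -13.139 -171.268  120.167] [  48.033 -109.866  148.613]
150 26 [   6.315 -156.232  158.389] [  34.398 -124.739  177.03 ]
180 258 [ -26.683 -158.059  180.321] [  40.979 -112.107  205.178]
(245, 265) [-69.814   8.128   7.202]
(300, 265) [-43.349   8.161   6.888]
(312, 283) [-26.793 -44.488 -72.202]
(238, 283) [-71.233   8.596  25.745]
(274, 252) [-55.865   7.297 -10.569]
(260, 252) [-63.26    7.936  -8.974]
(286, 252) [-49.553   8.199  -8.583]
```

The finger geometry from depth is half-thickness 7 mm at the tip and 13 mm at 16 mm above it. The side face is flat and vertical, 8 mm from the centre. The spray bottle starts about 106 mm to the right of the flag's mid-line. I'll turn the tool 90°, open the jaws to about 50 mm, and push with the side face of the right finger. The tool centre then sits 30 mm to the left, well clear of the bottle.

Call:
carry_out --steps '[[[-0.01,0,0],0.145,0.075],[[-0.02,0,0],0.29,0.075],[[-0.03,0,0],0.435,0.075],[[-0.03,0,0],0.58,0.075],[[-0.03,0,0],0.725,0.075],[[-0.03,0,0],0.87,0.075],[[-0.03,0,0],1.015,0.075],[[-0.03,0,0],1.16,0.075]]'

```text
clock: 2.7
tcp_pos: [408.3, -30.5, 82.4]
tcp_rot: [0.052, -0.705, 0.705, -0.056]
force: [0.2, -0.8, 0.5]
opening: 50.1
```

Call:
carry_out --steps '[[[0,0,0],0.14,0.075],[[0,0,0],0.28,0.075],[[0,0,0],0.414,0.075],[[0,0,0],0.414,0.075],[[0,0,0],0.414,0.075],[[0,0,0],0.414,0.075]]'

```text
clock: 3.3
tcp_pos: [408.7, -30.5, 83.2]
tcp_rot: [0.094, 0.701, -0.701, -0.089]
force: [0.3, -0.2, 0.6]
opening: 49.8
```

```bash
python3 - <<'E'
from h import *
grab('wrist','w2'); shift((-14,30,4)); print(sense()['joint_pos'])
E
```

```text
t 3.35 tcp [408.544 -30.514  82.95 ] F [0.103 0.253 0.245] open 50.09385054038713 qd 0.010286943656982565
stand rel tab: x -54.9 y 30.5 z 8.0 Fsx 0.04 Fsy 0.27 zyaw -104.84
tool shift [-0.041  0.004  0.   ]
[-0.189  0.362  2.129  0.001  0.645  1.64 ]
```

View pics/w2.png

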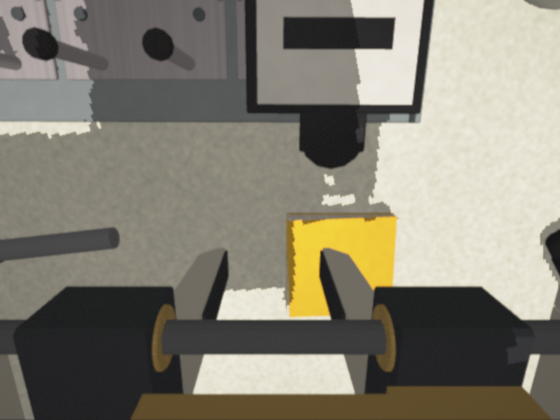

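The wrist view shows the right fingertip at about (335,252), in line with the tab end at (331,167). The left finger is clear of everything. Next I'll approach to just short of the tab.

Call:
carry_out --steps '[[[-0.02,0.004,0],0,0.075],[[-0.036,0.004,0],0,0.075],[[-0.041,0.004,0],0,0.075],[[-0.041,0.004,0],0,0.075],[[-0.041,0.004,0],0,0.075]]'

```text
clock: 3.85
tcp_pos: [447.4, -40.8, 79.1]
tcp_rot: [0.093, 0.701, -0.701, -0.089]
force: [0.3, -0.3, -0.4]
opening: 49.6
```

```bash
python3 - <<'E'
from h import *
grab('wrist','w3'); rep()
for u,v in [(331,160),(331,164),(331,150),(331,168),(331,172)]: print((world('w2',u,v)-TAB)@np.c_[SX,SY,[0,0,1]])
E
```

```text
t 3.9 tcp [447.435 -40.794  79.151] F [-0.667  0.711 -0.561] open 50.07723400751057 qd 0.003978274720557146
stand rel tab: x -14.7 y 30.4 z 4.2 Fsx -0.83 Fsy 0.52 zyaw -104.81
[4.095 2.713 3.097]
[2.343 2.75  3.821]
[8.708 2.995 3.462]
[0.558 2.743 4.294]
[-14.016 -10.901 -73.58 ]
```

View pics/w3.png

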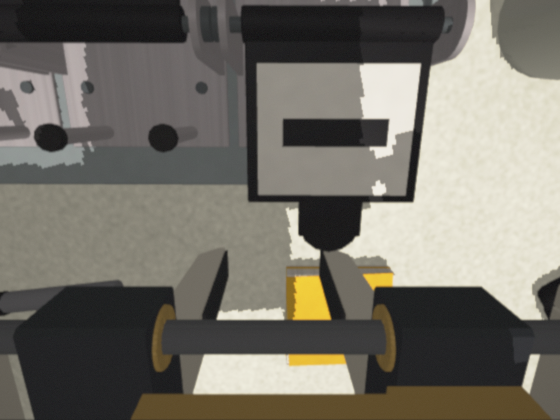

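The finger is lined up, with a gap of about 6 mm to the tab end at (330,250). I'll creep into contact.

Call:
carry_out --steps '[[[-0.003,0,0],0,0.075],[[-0.005,0,0],0,0.075],[[-0.005,0,0],0,0.075],[[-0.005,0,0],0,0.075]]'

```text
clock: 4.3
tcp_pos: [452.0, -42.0, 79.1]
tcp_rot: [0.093, 0.701, -0.701, -0.089]
force: [-1.7, 0.8, 1.0]
opening: 49.9
```

Call:
carry_out --steps '[[[-0.001,0,0],0,0.075],[[-0.001,0,0],0,0.075],[[-0.001,0,0],0,0.075]]'

```text
clock: 4.6
tcp_pos: [452.2, -42.1, 79.0]
tcp_rot: [0.092, 0.701, -0.701, -0.09]
force: [-4.8, 1.4, 3.1]
opening: 50.1
```

Call:
carry_out --steps '[[[-0.001,0,0],0,0.075],[[-0.001,0,0],0,0.075],[[-0.001,0,0],0,0.075]]'

```text
clock: 4.9
tcp_pos: [452.3, -42.1, 78.9]
tcp_rot: [0.092, 0.701, -0.701, -0.091]
force: [-5.6, 1.4, 4.7]
opening: 50.0
```

Contact is made at about 5 N, with a stiffness of roughly 6 N/mm and good friction. Now I'll raise it along the arc while keeping about 1 mm of press.

Call:
carry_out --steps '[[[-0.001,-0.004,0],0,0.075],[[-0.001,-0.008,0],0,0.075],[[-0.0015,-0.012,0],0,0.075],[[-0.002,-0.016,0],0,0.075]]'

```text
clock: 5.3
tcp_pos: [453.5, -42.5, 94.9]
tcp_rot: [0.091, 0.702, -0.701, -0.092]
force: [-5.2, 1.3, 0.6]
opening: 49.9
```

```bash
python3 - <<'E'
from h import *
grab('wrist','w4'); rep()
E
```

```text
t 5.35 tcp [453.686 -42.517  95.41 ] F [-6.936  1.743  1.757] open 49.87855694273259 qd 0.010317619818853561
stand rel tab: x -8.2 y 30.3 z 20.4 Fsx -7.15 Fsy -0.07 zyaw -104.84
```

View pics/w4.png

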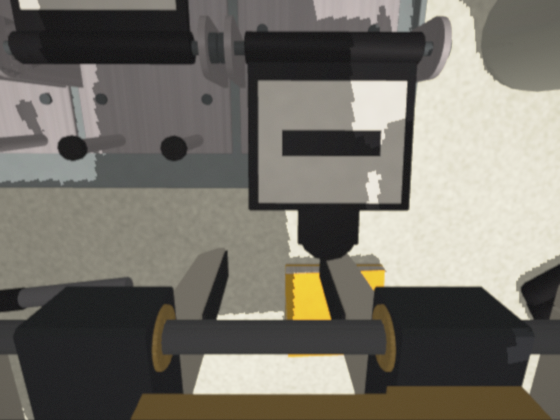

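```bash
cat >> h.py <<'E'
def flag(tag,pts):
    for u,v in pts:
        w=world(tag,u,v)-TAB-100*SX; w=np.array([w@SX,w@SY,w[2]]); print((u,v),w,'ang %.1f'%np.degrees(np.arctan2(w[2],-w[0])))
E
python3 - <<'E'
from h import *
flag('w3',[(328,235),(328,210),(330,180),(330,90),(260,195),(420,195)])
flag('w4',[(328,245),(328,225),(330,190),(330,100),(258,200),(400,200)])
E
```

```text
(328, 235) [-91.304   2.996   2.881] ang 1.8
(328, 210) [-78.598   3.678   3.542] ang 2.6
(330, 180) [-64.154   3.583   4.534] ang 4.0
(330, 90) [-25.629   5.27    3.734] ang 8.3
(260, 195) [-71.48   35.506   3.116] ang 2.5
(420, 195) [-89.622 -73.563 -73.619] ang -39.4
(328, 245) [-90.196   2.714  18.709] ang 11.7
(328, 225) [-81.353   2.472  14.587] ang 10.2
(330, 190) [-63.846   2.299  14.409] ang 12.7
(330, 100) [-22.979   3.029   6.94 ] ang 16.8
(258, 200) [-68.73   36.597  14.435] ang 11.9
(400, 200) [-68.594 -31.227  15.092] ang 12.4
```

The flag has followed the finger to about 10°. I'll continue along the arc.

Call:
carry_out --steps '[[[-0.0017,-0.004,0],0,0.075],[[-0.0024,-0.0077,0],0,0.075],[[-0.0033,-0.011,0],0,0.075],[[-0.0042,-0.0144,0],0,0.075],[[-0.0053,-0.0177,0],0,0.075],[[-0.0065,-0.021,0],0,0.075],[[-0.0078,-0.0242,0],0,0.075],[[-0.0092,-0.0273,0],0,0.075]]'

```text
clock: 6.15
tcp_pos: [462.1, -44.8, 123.0]
tcp_rot: [0.091, 0.702, -0.701, -0.092]
force: [-6.6, 1.0, 2.0]
opening: 49.8
```

```bash
python3 - <<'E'
from h import *
grab('wrist','w5'); rep()
flag('w5',[(328,245),(328,225),(330,190),(330,100),(258,200),(390,200)])
E
```

```text
t 6.2 tcp [462.384 -44.856 123.425] F [-7.579  1.891  3.424] open 49.81835903341018 qd 0.00996872720726669
stand rel tab: x 0.8 y 30.2 z 48.4 Fsx -7.81 Fsy -0.09 zyaw -104.85
(328, 245) [-82.682   2.073  43.465] ang 27.7
(328, 225) [-73.797   1.75   38.811] ang 27.7
(330, 190) [-57.448   0.355  31.639] ang 28.8
(330, 100) [-13.254  -0.979  10.543] ang 38.5
(258, 200) [-62.136  36.96   33.725] ang 28.5
(390, 200) [-61.773 -29.359  35.287] ang 29.7
```

Call:
carry_out --steps '[[[-0.0033,-0.0047,0],0,0.075],[[-0.0059,-0.0092,0],0,0.075],[[-0.0087,-0.0136,0],0,0.075],[[-0.0118,-0.0178,0],0,0.075],[[-0.015,-0.0218,0],0,0.075],[[-0.0185,-0.0257,0],0,0.075],[[-0.0221,-0.0293,0],0,0.075],[[-0.026,-0.0328,0],0,0.075]]'

```text
clock: 7.0
tcp_pos: [488.2, -51.7, 156.6]
tcp_rot: [0.091, 0.701, -0.701, -0.091]
force: [-1.2, -0.3, 1.0]
opening: 50.0
```

```bash
python3 - <<'E'
from h import *
grab('wrist','w6'); rep()
flag('w6',[(328,245),(328,225),(330,190),(258,200),(385,200)])
E
```

```text
t 7.05 tcp [488.919 -51.877 157.128] F [0.519 0.493 1.105] open 50.187501826567875 qd 0.022669014657449024
stand rel tab: x 28.3 y 30.2 z 82.1 Fsx 0.38 Fsy 0.61 zyaw -104.85
(328, 245) [-56.177   1.757  75.809] ang 53.5
(328, 225) [-49.018   0.512  65.817] ang 53.3
(330, 190) [-34.225  -2.677  48.385] ang 54.7
(258, 200) [-38.564  37.548  53.922] ang 54.4
(385, 200) [-38.571 -32.118  54.057] ang 54.5
```

View pics/w6.png

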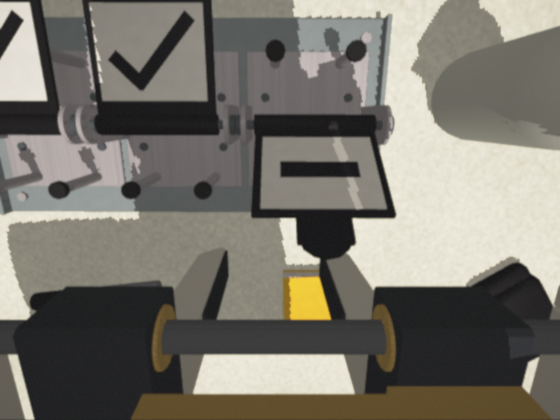

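The flag is at about 53° with contact force near zero. From here it's mostly a horizontal push up to upright.

Call:
carry_out --steps '[[[-0.007,-0.005,0],0,0.075],[[-0.014,-0.009,0],0,0.075],[[-0.021,-0.012,0],0,0.075],[[-0.028,-0.015,0],0,0.075],[[-0.036,-0.017,0],0,0.075],[[-0.044,-0.019,0],0,0.075],[[-0.052,-0.02,0],0,0.075],[[-0.06,-0.02,0],0,0.075]]'

```text
clock: 7.85
tcp_pos: [547.6, -67.5, 177.2]
tcp_rot: [0.092, 0.701, -0.701, -0.091]
force: [0.6, 0.8, 1.0]
opening: 49.5
```

```bash
python3 - <<'E'
from h import *
grab('wrist','w7'); rep()
flag('w7',[(328,245),(328,225),(330,210),(258,205),(385,205)])
E
```

```text
t 7.9 tcp [548.433 -67.732 177.181] F [-0.267 -0.193 -0.79 ] open 49.99324557170141 qd 0.03161838822935309
stand rel tab: x 89.9 y 30.0 z 102.2 Fsx -0.21 Fsy -0.25 zyaw -104.85
(328, 245) [ 2.464  0.364 89.458] ang 91.6
(328, 225) [ 3.225 -4.364 59.202] ang 93.1
(330, 210) [  2.86  -11.172  25.072] ang 96.5
(258, 205) [ 1.916 40.708  8.054] ang 103.4
(385, 205) [-20.652 -84.42  -74.182] ang -74.4
```

View pics/w7.png

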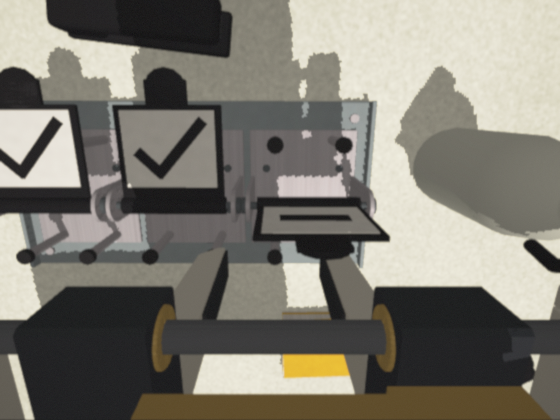

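The flag is upright. I'll push on past vertical, lowering with it.

Call:
carry_out --steps '[[[-0.008,0,0],0,0.075],[[-0.016,0,0],0,0.075],[[-0.024,0,0],0,0.075],[[-0.032,0,0],0,0.075],[[-0.038,0.007,0],0,0.075],[[-0.044,0.014,0],0,0.075],[[-0.049,0.021,0],0,0.075],[[-0.054,0.028,0],0,0.075]]'

```text
clock: 8.7
tcp_pos: [600.9, -81.6, 148.4]
tcp_rot: [0.092, 0.701, -0.701, -0.091]
force: [-0.6, -0.5, -0.3]
opening: 49.9
```

```bash
python3 - <<'E'
from h import *
grab('wrist','w8'); rep()
E
```

```text
t 8.75 tcp [600.919 -81.703 147.274] F [-1.026 -0.155 -1.918] open 49.89330392241232 qd 0.018839750536784425
stand rel tab: x 144.2 y 29.8 z 72.3 Fsx -0.95 Fsy -0.41 zyaw -104.86
```

View pics/w8.png

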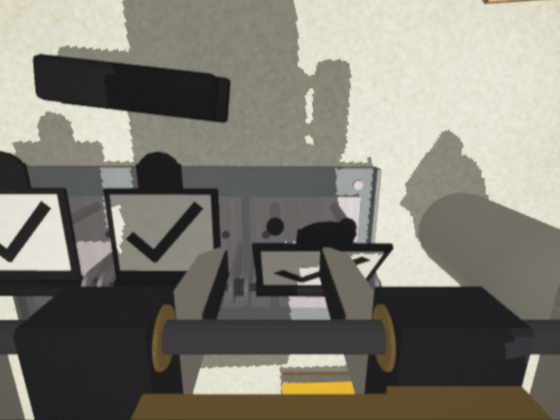

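Call:
carry_out --steps '[[[-0.005,0.004,0],0,0.075],[[-0.009,0.009,0],0,0.075],[[-0.013,0.014,0],0,0.075],[[-0.013,0.014,0],0,0.075],[[-0.013,-0.01,0],0,0.075],[[-0.005,-0.04,0],0,0.075],[[0.02,-0.06,0],0,0.075],[[0.05,-0.06,0],0,0.075]]'

```text
clock: 9.55
tcp_pos: [553.4, -69.1, 210.1]
tcp_rot: [0.093, 0.701, -0.701, -0.09]
force: [-0.1, -0.6, -0.4]
opening: 49.6
```

Call:
carry_out --steps '[[[0.04,-0.01,0],0,0.075],[[0.08,-0.01,0],0,0.075],[[0.12,-0.01,0],0,0.075],[[0.12,-0.01,0],0,0.075],[[0.12,-0.01,0],0,0.075],[[0.12,-0.01,0],0,0.075],[[0.12,-0.01,0],0,0.075],[[0.12,-0.01,0],0,0.075]]'

```text
clock: 10.35
tcp_pos: [437.8, -38.5, 219.3]
tcp_rot: [0.093, 0.701, -0.701, -0.09]
force: [0.5, -0.8, 0.4]
opening: 50.4
```

```bash
python3 - <<'E'
from h import *
rep(); grab('top','top9'); grab('wrist','w9')
p=cv2.imread('pics/top9.png'); c=p[120:270,190:390]; cv2.imwrite('pics/top9c.png',cv2.resize(c,None,fx=4,fy=4,interpolation=cv2.INTER_CUBIC))
E
```

```text
t 10.35 tcp [437.838 -38.494 219.33 ] F [ 0.54  -0.77   0.379] open 50.37799165707536 qd 0.004080490534292679
stand rel tab: x -24.5 y 30.2 z 144.3 Fsx 0.72 Fsy -0.61 zyaw -104.87
```

View pics/top9c.png

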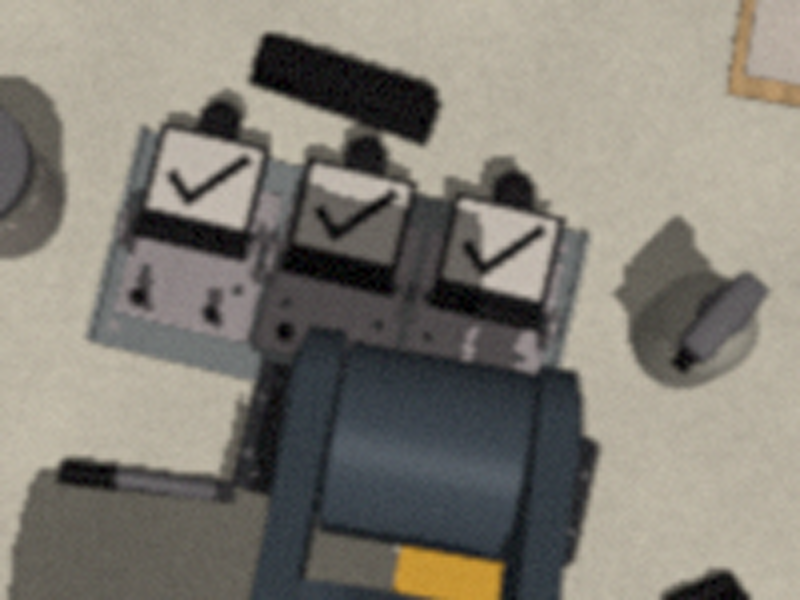

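View pics/w9.png

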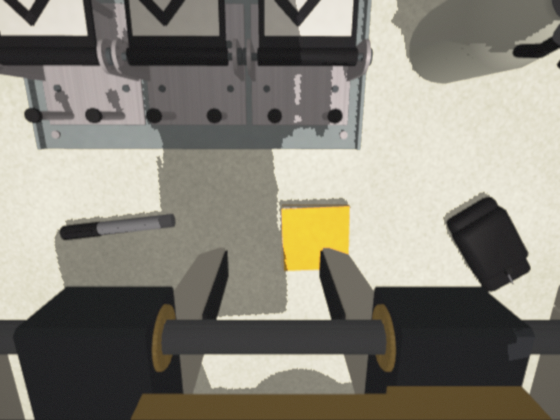

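The top view shows all three ticks on the far side, with the third flag at (500,245) in the crop. Before handing in, I'll let it settle and check by depth that it is flat.

Call:
carry_out --steps '[[[0,0,0],0,0.075],[[0,0,0],0,0.075],[[0,0,0],0,0.075],[[0,0,0],0,0.075],[[0,0,0],0,0.075],[[0,0,0],0,0.075],[[0,0,0],0,0.075],[[0,0,0],0,0.075]]'

```text
clock: 11.25
tcp_pos: [437.6, -38.4, 219.3]
tcp_rot: [0.093, 0.701, -0.701, -0.09]
force: [-0.2, 0.3, 0.0]
opening: 49.9
```

```bash
python3 - <<'E'
from h import *
grab('top','top10'); rep()
f=np.load('pics/top10.npz')
def med(cu,cv_):
    u=190+cu/4; v=120+cv_/4
    return np.median([(world('top10',u+i,v+j)-TAB-100*SX)@np.c_[SX,SY,[0,0,1]] for i in(-1,0,1) for j in (-1,0,1)],axis=0)
for nm,pts in {'a':[(510,215),(505,235),(495,270)],'b':[(365,180),(345,250)],'c':[(215,145),(200,210)]}.items():
    for q in pts: print(nm,q,med(*q))
print(hand_in())
E
```

```text
t 11.3 tcp [437.607 -38.424 219.307] F [-0.665  0.239 -0.468] open 50.08637802816497 qd 0.0020516224931722508
stand rel tab: x -24.8 y 30.2 z 144.3 Fsx -0.70 Fsy 0.06 zyaw -104.87
a (510, 215) [64.592 -0.582  2.857]
a (505, 235) [51.014 -0.49   1.91 ]
a (495, 270) [25.429  0.69   3.203]
b (365, 180) [ 65.348 101.453   3.861]
b (345, 250) [ 14.863 103.501   2.757]
c (215, 145) [ 65.769 207.627   4.19 ]
c (200, 210) [ 19.158 206.608   2.982]
the job is handed in; nothing more can be done
None
```

The last flag (flag a, at the stand's right end) is turned over, and the job was handed in at about 11 s of the 45 s. `hand_in()` gives no verdict.

**How it was pushed:** The tool only points straight down, so the fingertip couldn't get right underneath the tab. I held the flat side of one finger against the tab's end and its lower edge, and friction lifted the flag along its arc. Past about 50° I pushed it over upright to about 135–140°. It then settled onto the far rest by itself. The jaws never pinched it.

**Last checks:**
- **Flags:** The last top picture I viewed shows all three ticks on the far side. Depth puts flag a's panel 2–3 mm above the pivot along its length, so it lies flat like b and c.
- **Force:** Wrist readings during the push peaked at about 8 N, against the 25 N limit. They were only taken at the end of each move, so a brief higher value between readings isn't ruled out.
- **Loose things:** Those in view after the push (stapler, spray, marker, notes) look unmoved in the pictures. I didn't measure them or recheck the others.
- **Robot:** The arm stands clear and the wrist force reads within noise of zero.

No check failed or disagreed.

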